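# Open the lift-and-slide hatch of the bench warmer

## Robot

A 7-joint arm with a two-finger parallel gripper is mounted at the origin on the work surface. World frame = base frame: x ahead of the robot, y to its left, z up, the work surface at z = 0. Lengths are in m, angles in rad, forces in N, time in s.
With the tool pointing down it reaches from about 0.425 to 0.925 m from the base axis. Payload 6.8 kg.
Tool frame: the origin (TCP) lies at the very end of the fingers, on their centre line; the grasp point (between the pads) lies 19 mm behind it; z points along the fingers, y is the line along which they close (so a half turn about z gives the same grasp; the last joint's range is limited). The gripper opens to 85 mm and grips with 20 to 120 N. Pads are 22 mm wide; open, the fingers measure 114 mm over their backs; the gripper's body (76 mm by 85 mm) begins 54 mm behind the grasp point. The pads swing forward as they close: fully open they stand 13 mm farther back than shut.
Start: joints at [-1.41, 0.477, 0.022, 1.555, -0.011, 1.109, -0.083], TCP at [0.179, 0.651, 0.195] pointing down, gripper open.
Joint ranges: [-2.96, 2.96], [-0.34, 2.1], [-1.41, 1.46], [0.24, 2.44], [-1.37, 4.51], [0.17, 1.92], [-2.96, 2.96]. Speed limits (rad/s): [2.39, 2.39, 3.14, 3.14, 3.14, 3.14, 3.14].

## Interface

Orientations are given as a rotation vector (axis times angle).
In Python, from bench import monitor, optics, r gives the robot as it stands.
- The arm moves only by the shell command python3 -m crank 'ROWS' [OPENING] [FORCE]. ROWS is JSON, a list of rows, each a list of 2 entries, a list of its own where there are three numbers: the shift along the tool's x, y, z in cm, then the turn, a rotation vector about the tool's x, y, z in rad. A call has 1 to 5 rows; each row shifts and turns the commanded pose from where the row before left it, along the tool's axes as they then stand; what a row does not reach is not made up. A row lasts 1/10 s, in which the tool goes at most 50 mm and 8.59 degrees, less where a joint would pass 70% of its speed; a pose out of reach is approached as far as the arm can. A call is refused whole if a number of a shift passes 5 or a number of a turn 0.15, either way. A call with a gripper value outside its range is refused whole. OPENING is the finger opening in cm, from 0 to 8.54, set as the call begins (- or left out, the last holds). The fingers move at their own pace and stop on an object; FORCE is the grip in N (left out, the last holds). Time passes only in rows, so rows that do not move let the fingers close. It gives the time, the measured TCP pose, the force, the opening and the grip force at its end, in the units of the state.
- monitor.get_obs(): the state, without advancing time (a new reading comes with each control period).
- optics.grab_frame(name): name is "scene" or "top"; returns (picture, depth): 480x640x3 uint8, red, green, blue; 480x640 float32, m along the optical axis (not along the pixel's ray), 0 where there is no reading.
- optics.camera_model(name): a dict with "vertical_fov" (degrees; the focal length in pixels is half the picture's height over the tangent of half this angle, whatever the lens; pixels are square), "cx", "cy" (the principal point, pixels), "D" ([k1, k2, p1, p2, k3] as OpenCV has them; the pictures are not rectified), "R" (3x3) and "t" (3): a world point X has camera coordinates R X + t. Camera axes: x right, y down, z forward; pixel columns grow to the right and rows downward; lengths in m; the calibration is good to about 2 mm. A picture is of the moment at which its call begins. camera_model takes no time and is no camera call.
- r.hand_in(): hands the job in; it is judged then, once.
The state is a dict: "clock": time; "joints": joint angles; "qvel": joint speeds; "tau": joint torques, N m; "tcp_pos": TCP position; "orientation": TCP orientation; "contact_force": force on the tool from outside, world axes, zero at the start; "moment": the same for the moment, N m; "grip_width": finger opening in m; "gripper_force": force on a finger pad.
Only numpy, scipy, OpenCV 4.12 (cv2) and the standard library are available. Lean on these libraries where they do the work, as an engineer would, in place of code of your own. Each camera call takes 0.05 s, during which the arm holds its last target. There are 200 camera calls.

## Task

Open the sample warmer on the lab bench: lift its recessed steel hatch off its seat by the leaning blue grip and slide it along its channels under the blue end cover until you feel it press firmly home against the hidden stop, without forcing it. Leave it there, lying flat on the channel floor and still touching the stop's plunger, with the well uncovered, and leave the bottle, the dishes and the jar alone.

Things in the scene. Friction and masses are not known exactly. Their poses are not given: they have to be found in the camera images.
- warmer: Fixed white bench warmer, 196 mm (x) by 340 mm (y): its case runs from x -98 to 98, y -95 to 245. Origin on the table, below the centre of the hatch's seat. z up; +y is the way the hatch slides open; the -x side faces the robot within 15 degrees. Vials stand in its well, all below the seat.
- seat (a point): Centre of the hatch's closed seat, 80 mm above the table, in a pocket 116 mm long (warmer y) and 136 mm wide (x). Two aluminium keeper strips overlap the hatch's side edges (from 58 mm either side of the middle, y up to 148), underside 20 mm and top 24 mm above this point: the hatch can rise 14 mm off the seat before it meets them. Axes as the warmer's.
- step (a point): Middle of the step at the +y end of the pocket, 58 mm from the seat's centre, on the dark steel channel floor, 88 mm above the table (8 mm above the seat). The channel runs on to +y, the hatch having 6 mm of play in height under the keepers and 3 mm to each side. Axes as the warmer's.
- lamp (a point): Lower front edge (towards the robot) of the white lamp bar passing over the hatch on two posts, 300 mm above the table, over the grip when closed. The bar spans warmer x 2 to 28, y -95 to 245, 300 to 322 mm high; posts at y -82 and 232, x 15. It bars a tool held upright over the grip. Axes as the warmer's.
- hatch: Loose steel hatch plate, 130 mm (x) by 110 mm (y) by 6 mm, 0.35 to 0.7 kg; origin at the centre of its underside, axes as the warmer's. It starts closed on the seat. When slid, it must be held up until its centre is past the step, or its rear dips back into the pocket. It carries the grip (grip).
- grip (a point): Point to hold on the hatch's blue grip: a flat blade 10 mm thick, 40 mm wide (along y), rising 74 mm from the plate, leaning 25 degrees from vertical towards -x (the robot); its faces look along (cos 25, 0, sin 25). The point is mid-blade, 58 mm up it, 16 mm short of its free end, at hatch (0, -8, 58.6) mm. Axes as the hatch's.
- cover: Fixed blue end cover (origin and axes of warmer): y 148 to 235, underside 104, top 116 mm high. Hidden in it is the stop, set so that the hatch's centre is firmly home 100 to 130 mm along y from the seat's centre. A light spring plunger (under 1 N) gives for the last 8 mm, then the stop is hard. The plunger does not push back a hatch lying on the floor.
- bottle: Bystander: amber bottle with blue cap, 70 mm in diameter, 150 mm high, standing; origin at its underside.
- dishes: Bystander: stack of four round dishes, white and green, 90 mm in diameter, 55 mm high; origin at its underside.
- jar: Bystander: small jar with white cap, 64 mm in diameter, 75 mm high, standing; origin at its underside.
Not all that is in view belongs to the job. There is more than one size of the hatch; the one meant has the size given above.

How it is judged:
By the outcome, as a careful person would: the job done as asked, in the order asked, and still so for the second after the job is handed in, with the robot touching nothing.
It also fails if it takes over 42 s, if anything falls off the work surface, if the arm or the gripper's body presses on something with over 40 N, if the wrist force passes 120 N, or if a joint passes its speed limit or range.

## Working session

There is one attempt and no reset: what is moved stays moved. The work goes in short steps, Python scripts to look and compute and a shell command to move; the robot and the scene stay as the last step left them, time stands still between calls to the robot, and variables do not carry over. Pictures are saved under pics/ and viewed, at most 10 in all, crops included, and the job is handed in when it is done.

```bash
ls; mkdir -p pics; python3 - <<'E'
from bench import monitor, optics, r
import cv2,numpy as np
for n in("scene","top"):
    p,d=optics.grab_frame(n); cv2.imwrite(f"pics/{n}0.png",p[:,:,::-1]); np.savez(f"{n}0.npz",p=p,d=d)
    m=optics.camera_model(n); print(n,m)
print(monitor.get_obs())
E
```

```text
pics
scene {'vertical_fov': 43.38793548312872, 'cx': 317.71401627988877, 'cy': 236.46848408549178, 'D': array([-0.18819908,  0.        ,  0.        ,  0.        ,  0.        ]), 'R': array([[-0.86037364,  0.50938058,  0.01698925],
       [ 0.41237365,  0.71533844, -0.56412666],
       [-0.29950823, -0.47835379, -0.82551346]]), 't': array([ 0.46742473, -0.10819172,  1.58341126])}
top {'vertical_fov': 48.00543098689517, 'cx': 313.2298694493495, 'cy': 238.12680999030718, 'D': array([-0.16562345,  0.        ,  0.        ,  0.        ,  0.        ]), 'R': array([[ 0.01002261, -0.99990052, -0.00992461],
       [-0.98381489, -0.00808464, -0.17900529],
       [ 0.17890724,  0.01155808, -0.98379805]]), 't': array([0.01217732, 0.57496003, 1.2135237 ])}
{'clock': 0.1, 'joints': array([-1.41011805,  0.47776674,  0.02236634,  1.55634091, -0.01151905,
        1.10930563, -0.08308115]), 'qvel': array([ 0.00178841, -0.00217084,  0.00098253, -0.00151108,  0.00033657,
       -0.00068233,  0.00069079]), 'tau': array([ 4.17740172e-03, -5.97764826e+01,  1.61299624e+00, -2.81955886e+01,
        1.26546176e-02,  4.94661726e-03,  3.40641947e-06]), 'tcp_pos': array([0.17911454, 0.65018503, 0.19409531]), 'orientation': array([-4.20896799e-01, -3.11315917e+00,  2.65258148e-03]), 'contact_force': array([ 0.89246794, -0.72341703,  0.03907904]), 'moment': array([ 0.00651949, -0.00949787, -0.05018252]), 'gripper_force': 0.0, 'grip_width': 0.08563201924793515}
```

View pics/scene0.png

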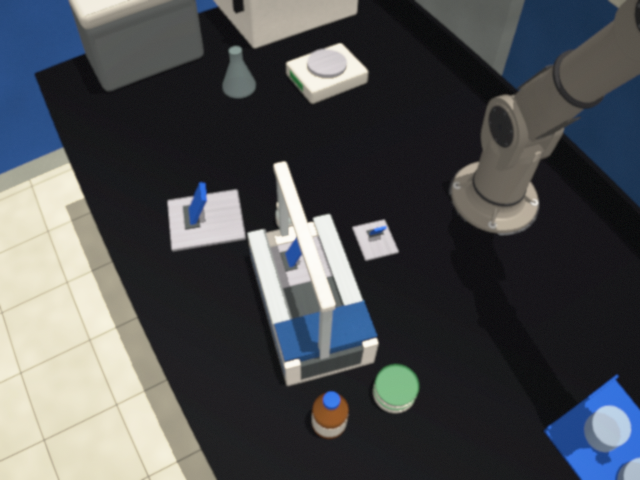

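View pics/top0.png

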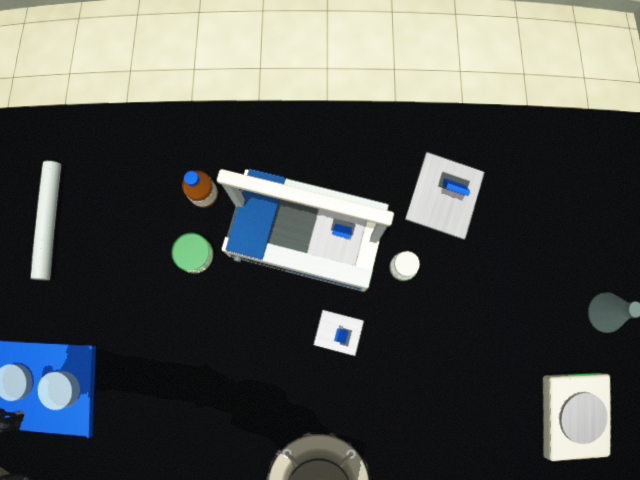

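Scene: blue cover at (325,335) with the grip at (294,255). Top: warmer centre (305,230), grip (342,230), jar (405,265), dishes (192,252), bottle (200,188); the large and small loose plates are decoys. Next I'll measure the warmer pose from the lamp bar, the cover and the grip.

```bash
cat > h.py <<'E'
import numpy as np,cv2
from bench import monitor, optics
def K(m): f=240/np.tan(np.radians(m["vertical_fov"]/2)); return np.array([[f,0,m["cx"]],[0,f,m["cy"]],[0,0,1]])
def cloud(n,d):
    m=optics.camera_model(n); v,u=np.mgrid[:480,:640]
    uv=np.stack([u,v],-1).reshape(-1,1,2).astype(float)
    xy=cv2.undistortPoints(uv,K(m),m["D"])[:,0]
    P=np.c_[xy,np.ones(len(xy))]*d.reshape(-1,1)
    return ((P-m["t"])@m["R"]).reshape(480,640,3)
def blue(p):
    h=cv2.cvtColor(p,cv2.COLOR_RGB2HSV); return (h[...,0]>100)&(h[...,0]<125)&(h[...,1]>130)&(h[...,2]>50)
E
python3 - <<'E'
from h import *
for n in("scene","top"):
    z=np.load(n+"0.npz"); X=cloud(n,z["d"]); p=z["p"]; ok=z["d"]>0
    reg=ok&(X[...,0]>.3)&(X[...,0]<.9)&(abs(X[...,1])<.4)
    m=reg&(X[...,2]>.305)&(X[...,2]<.34)&(p.min(-1)>120)
    Q=X[m]; c,s,a=cv2.minAreaRect((Q[:,:2]*1000).astype(np.float32)); print(n,"bar",len(Q),np.median(Q[:,2]),c,s,a)
    b=reg&blue(p)
    nl,L,st,cc=cv2.connectedComponentsWithStats(b.astype(np.uint8))
    for i in range(1,nl):
        if st[i,4]<25: continue
        Q=X[L==i]; c,s,a=cv2.minAreaRect((Q[:,:2]*1000).astype(np.float32))
        print(" blue",st[i],"mean",Q.mean(0).round(3),"z",Q[:,2].min().round(3),Q[:,2].max().round(3),np.round(c),np.round(s),round(a,1))
        t=Q[Q[:,2]>Q[:,2].max()-.012]; print("   toppart",t.mean(0).round(4))
E
```

```text
scene bar 2302 0.3216883267368323 (605.2266845703125, 35.15260314941406) (342.8524169921875, 27.182519912719727) 75.8261947631836
 blue [189 182  19  42 436] mean [ 0.701 -0.314  0.069] z -0.003 0.108 [ 693. -347.] [120.  53.] 71.8
   toppart [ 0.6843 -0.3135  0.1023]
 blue [370 227  16   8  60] mean [ 0.353 -0.039  0.043] z 0.004 0.061 [349. -42.] [25. 32.] 69.1
   toppart [ 0.3518 -0.0339  0.0557]
 blue [286 240  15  27 238] mean [ 0.585 -0.04   0.118] z 0.09 0.148 [585. -44.] [41. 25.] 78.0
   toppart [ 0.5758 -0.0401  0.1404]
 blue [ 331  301   47   51 1615] mean [0.567 0.172 0.113] z -0.004 0.124 [537. 151.] [177. 103.] 54.7
   toppart [0.5667 0.1711 0.1164]
 blue [ 275  313   44   47 1553] mean [0.672 0.14  0.116] z 0.092 0.124 [667. 140.] [89. 94.] 75.4
   toppart [0.6724 0.1386 0.1163]
 blue [323 390  17  19 247] mean [0.689 0.292 0.137] z -0.005 0.156 [674. 273.] [89. 30.] 50.6
   toppart [0.6926 0.296  0.1503]
top bar 2617 0.32060484597442845 (605.8657836914062, 33.2388916015625) (339.3526306152344, 27.409746170043945) 75.76580810546875
 blue [248 168  37  15 255] mean [0.713 0.127 0.101] z -0.005 0.122 [727. 135.] [110.  50.] 76.5
   toppart [0.7074 0.1266 0.1155]
 blue [183 170  16  16 183] mean [0.696 0.294 0.14 ] z -0.004 0.156 [717. 313.] [96. 32.] 39.0
   toppart [0.6931 0.2927 0.1497]
 blue [443 178  27  18 254] mean [ 0.695 -0.317  0.083] z 0.005 0.11 [ 702. -324.] [60. 51.] 71.4
   toppart [ 0.6855 -0.3156  0.1019]
 blue [ 226  190   53   69 2313] mean [0.593 0.154 0.115] z 0.107 0.122 [595. 155.] [ 88. 143.] 75.4
   toppart [0.5928 0.154  0.1152]
 blue [332 224  20  15 206] mean [ 0.578 -0.046  0.132] z 0.086 0.158 [581. -46.] [40. 40.] 76.4
   toppart [ 0.5667 -0.0436  0.1516]
 blue [334 329  14  15 151] mean [ 0.349 -0.049  0.038] z 0.004 0.06 [349. -49.] [28. 30.] 76.1
   toppart [ 0.3508 -0.0405  0.0541]
```

```bash
cat >> h.py <<'E'
from scipy.spatial.transform import Rotation as Ro
a=np.radians(75.8); O=np.array([.5726,-.0348,0]); W=np.array([[np.sin(a),np.cos(a),0],[-np.cos(a),np.sin(a),0],[0,0,1]])
def wp(*v): return O+W@(np.array(v)/1000)
t=np.radians(25); T=W@np.c_[[0,1,0],[np.cos(t),0,np.sin(t)],[np.sin(t),0,-np.cos(t)]]
def rel(P,R=T):
    o=monitor.get_obs(); C=Ro.from_rotvec(o["orientation"]).as_matrix()
    print("t",o["clock"],"F",o["contact_force"].round(1),"w",o["grip_width"].round(4),"gf",o["gripper_force"].round(1))
    print("tcp",o["tcp_pos"].round(4),"warmer mm",(W.T@(o["tcp_pos"]-O)*1000).round(1))
    print("shift cm",(C.T@(P-o["tcp_pos"])*100).round(2),"turn",Ro.from_matrix(C.T@R).as_rotvec().round(3))
def tgt(back=0,dx=0,dy=0,dz=0): return wp(dx,-8+dy,138.6+dz)+T[:,2]*(.019-back/1000)
E
python3 -c "
from h import *
rel(tgt(120)); print(tgt(120),tgt())"
python3 -m crank '[[[0,-3.5,-2.8],[0,0,0]],[[0,-3.5,-2.8],[0,0,0]],[[0,-3.5,-2.8],[0,0,0]],[[0,-3.5,-2.8],[0,0,0]],[[0,-3.5,-2.8],[0,0,0]]]' 4.5 40
python3 -m crank '[[[-5,-0.2,0],[0,0,0.1]],[[-5,-0.2,0],[0,0,0.1]],[[-5,-0.2,0],[0,0,0.1]],[[-5,-0.2,0],[0,0,0.1]],[[-5,-0.2,0],[0,0,0.1]]]'
python3 -c "
from h import *
rel(tgt(120))"
```

```text
clock: 0.6
tcp_pos: [0.1324, 0.4803, 0.3356]
orientation: [0.421, 3.113, -0.001]
contact_force: [0.5, 0.3, -0.1]
grip_width: 0.0448
gripper_force: 0.0
clock: 1.1
tcp_pos: [0.3504, 0.3601, 0.3347]
orientation: [-1.184, -2.91, 0.0]
contact_force: [0.3, 1.0, -0.3]
grip_width: 0.0452
gripper_force: 0.0Traceback (most recent call last):
  File "<string>", line 3, in <module>
    rel(tgt(120)); print(tgt(120),tgt())
    ~~~^^^^^^^^^^
  File "h.py", line 18, in rel
    print("t",o["clock"],"F",o["contact_force"].round(1),"w",o["grip_width"].round(4),"gf",o["gripper_force"].round(1))
                                                             ^^^^^^^^^^^^^^^^^^^^^
AttributeError: 'float' object has no attribute 'round'
Traceback (most recent call last):
  File "h.py", line 18, in rel
    print("t",o["clock"],"F",o["contact_force"].round(1),"w",o["grip_width"].round(4),"gf",o["gripper_force"].round(1))
                                                             ^^^^^^^^^^^^^^^^^^^^^
AttributeError: 'float' object has no attribute 'round'
```

```bash
sed -i 's/o\["grip_width"\].round(4)/round(o["grip_width"],4)/; s/o\["gripper_force"\].round(1)/round(o["gripper_force"],1)/' h.py
python3 -m crank '[[[-5,-0.2,0],[0,0,0.1]],[[-5,-0.2,0],[0,0,0.1]],[[-5,-0.2,0],[0,0,0.1]],[[-5,-0.2,0],[0,0,0.1]],[[-5,-0.2,0],[0,0,0.1]]]' >/dev/null
python3 -c "
from h import *
rel(tgt(120)); print(tgt(120),tgt())"
```

```text
t 1.6 F [ 0.7 -0.5 -0.8] w 0.0448 gf 0.0
tcp [0.4815 0.1501 0.3347] warmer mm [-133.7  156.9  334.7]
shift cm [-18.82  -0.78  10.46] turn [-0.426 -0.119  0.537]
[ 0.5292573  -0.03208475  0.23013709] [ 0.57842194 -0.04452532  0.12138015]
```

```bash
python3 -m crank '[[[-3.8,-0.6,0],[0,0,0.107]],[[-3.8,-0.8,0],[0,0,0.107]],[[-3.8,-1,0],[0,0,0.107]],[[-3.8,-1.2,0],[0,0,0.107]],[[-3.8,-1.4,0],[0,0,0.107]]]' >/dev/null
python3 -m crank '[[[0,0,0],[-0.145,0,0]],[[0,0,0],[-0.145,0,0]],[[0,0,0],[-0.145,0,0]],[[0,0,0],[0,0,0]],[[0,0,0],[0,0,0]]]' >/dev/null
python3 -c "
from h import *
rel(tgt(120))"
```

```text
t 2.6 F [-0.   0.5  0.2] w 0.0447 gf 0.0
tcp [ 0.4477 -0.0388  0.3348] warmer mm [-120.1  -34.6  334.8]
shift cm [ 2.55  3.15 12.66] turn [-0.042 -0.006  0.01 ]
```

```bash
python3 -m crank '[[[0.5,0.5,2],[-0.042,-0.006,0.01]],[[0.5,0.6,2.5],[0,0,0]],[[0.5,0.6,2.5],[0,0,0]],[[0.5,0.6,2.5],[0,0,0]],[[0.5,0.6,2.5],[0,0,0]]]' >/dev/null
python3 -m crank '[[[0,0,0],[0,0,0]],[[0,0,0],[0,0,0]]]' >/dev/null
python3 - <<'E'
from h import *
rel(tgt(120)); print(monitor.get_obs()["joints"].round(2))
for n in("scene","top"):
    p,d=optics.grab_frame(n); np.savez(n+"1.npz",p=p,d=d)
    c=p[180:340,200:420] if n=="scene" else p[150:310,230:450]
    cv2.imwrite(f"pics/{n}1.png",cv2.resize(c[:,:,::-1],None,fx=3.5,fy=3.5,interpolation=cv2.INTER_CUBIC))
E
```

```text
t 3.3 F [ 0.3 -0.5 -0.5] w 0.0447 gf 0.0
tcp [ 0.5289 -0.0321  0.2377] warmer mm [-43.   -8.1 237.7]
shift cm [ 0.01 -0.29  0.7 ] turn [-0.     0.001  0.002]
[-0.57 -0.06  0.38  2.21  0.35  0.62 -0.68]
```

View pics/scene1.png

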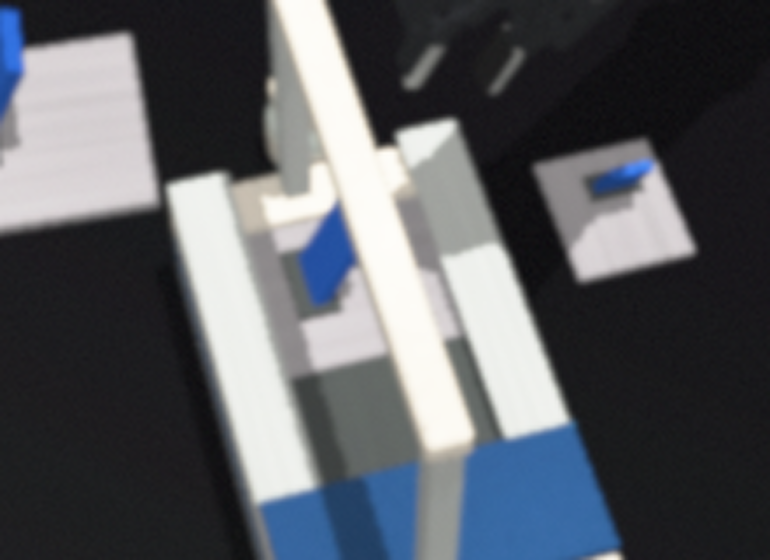

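Fingers show at (420,65) and (505,70), clear of the lamp bar. The blade's top edge is near (335,215), in line with the approach. Advancing along the blade.

```bash
python3 -m crank '[[[0,-0.3,1.7],[0,0,0]],[[0,0,2],[0,0,0]],[[0,0,2],[0,0,0]],[[0,0,2],[0,0,0]],[[0,0,1.5],[0,0,0]]]' >/dev/null
python3 -m crank '[[[0,0,0],[0,0,0]],[[0,0,0],[0,0,0]]]' >/dev/null
python3 - <<'E'
from h import *
rel(tgt()); 
p,d=optics.grab_frame("top"); np.savez("top2.npz",p=p,d=d)
p2,d2=optics.grab_frame("scene"); np.savez("scene2.npz",p=p2,d=d2)
A=[cv2.resize(c[:,:,::-1],(400,400),interpolation=cv2.INTER_CUBIC) for c in(p[180:280,290:390],p2[200:300,240:340])]
cv2.imwrite("pics/c2.png",np.hstack(A))
E
```

```text
t 4.1 F [-0.2 -0.7  0.6] w 0.0449 gf 0.0
tcp [ 0.5638 -0.0406  0.1543] warmer mm [ -7.1  -7.8 154.3]
shift cm [-0.03 -0.03  3.62] turn [ 0.002 -0.001  0.001]
```

View pics/c2.png

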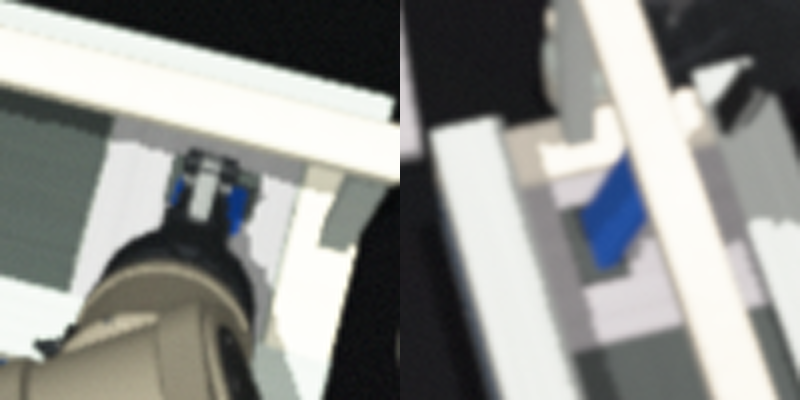

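Left crop: the fingers at (205,190) sit centred on the blade, whose blue shows either side at (178,195) and (240,210). Advancing and closing.

```bash
python3 -m crank '[[[0,0,1.2],[0,0,0]],[[0,0,1.2],[0,0,0]],[[0,0,1.2],[0,0,0]],[[0,0,0],[0,0,0]],[[0,0,0],[0,0,0]]]' 
python3 -m crank '[[[0,0,0],[0,0,0]],[[0,0,0],[0,0,0]],[[0,0,0],[0,0,0]],[[0,0,0],[0,0,0]],[[0,0,0],[0,0,0]]]' 0 40
python3 -m crank '[[[0,0,0],[0,0,0]],[[0,0,0],[0,0,0]],[[0,0,0],[0,0,0]]]' 0 60
python3 -c "
from h import *
rel(tgt())"
```

```text
clock: 4.7
tcp_pos: [0.5782, -0.0445, 0.1203]
orientation: [2.186, 1.705, 0.378]
contact_force: [-0.8, -0.1, 0.7]
grip_width: 0.0449
gripper_force: 0.0
clock: 5.2
tcp_pos: [0.5784, -0.0442, 0.1209]
orientation: [2.185, 1.705, 0.38]
contact_force: [0.0, -0.2, -0.1]
grip_width: -0.0001
gripper_force: 0.0
clock: 5.5
tcp_pos: [0.5784, -0.0442, 0.1207]
orientation: [2.186, 1.705, 0.379]
contact_force: [-0.0, -0.7, 0.5]
grip_width: -0.0004
gripper_force: 0.0
t 5.5 F [-0.  -0.7  0.5] w -0.0004 gf 0.0
tcp [ 0.5784 -0.0442  0.1207] warmer mm [  7.9  -7.7 120.7]
shift cm [-0.03  0.04 -0.06] turn [ 0.001 -0.001  0.002]
```

The grip missed: opening 0. Looking.

```bash
python3 - <<'E'
from h import *
p,d=optics.grab_frame("top"); np.savez("top3.npz",p=p,d=d)
p2,d2=optics.grab_frame("scene"); np.savez("scene3.npz",p=p2,d=d2)
A=[cv2.resize(c[:,:,::-1],(400,400),interpolation=cv2.INTER_CUBIC) for c in(p[190:270,300:380],p2[210:290,250:330])]
cv2.imwrite("pics/c3.png",np.hstack(A))
# blade points in warmer frame before approach
for n,i in(("top",0),("scene",0),("scene",3)):
    z=np.load(f"{n}{i}.npz");X=(cloud(n,z["d"])-O)@W*1000
    m=blue(z["p"])&(abs(X[...,0])<60)&(abs(X[...,1])<60)&(z["d"]>0); Q=X[m]
    print(n,i)
    for lo in range(85,165,12):
        q=Q[(Q[:,2]>=lo)&(Q[:,2]<lo+12)]
        if len(q): print(lo,len(q),q.mean(0).round(1),"x",q[:,0].min().round(),q[:,0].max().round(),"y",q[:,1].min().round(),q[:,1].max().round())
E
```

```text
top 0
85 20 [26.9 -7.9 91.8] x 18.0 30.0 y -28.0 11.0
97 24 [ 22.5  -9.6 103.5] x 19.0 26.0 y -29.0 9.0
109 22 [ 17.1  -9.1 114.9] x 14.0 20.0 y -27.0 10.0
121 25 [ 11.6  -9.2 126.8] x 9.0 14.0 y -28.0 9.0
133 23 [  6.2  -9.6 138.4] x 4.0 9.0 y -29.0 10.0
145 89 [ -3.4 -10.1 151.4] x -9.0 4.0 y -29.0 10.0
157 3 [ -5.9  -4.5 157.5] x -9.0 -2.0 y -13.0 4.0
scene 0
85 23 [24.2 -4.3 93.8] x 18.0 27.0 y -26.0 13.0
97 56 [ 20.6  -1.2 102.9] x 13.0 27.0 y -24.0 14.0
109 54 [ 15.2  -1.9 114.9] x 5.0 20.0 y -22.0 15.0
121 53 [  9.7  -1.3 126.9] x 3.0 13.0 y -21.0 14.0
133 44 [  4.8  -3.3 138.2] x 1.0 8.0 y -22.0 14.0
145 8 [  2.8   0.7 146.2] x 2.0 4.0 y -16.0 12.0
scene 3
85 25 [24.7 -6.4 93.3] x 20.0 27.0 y -23.0 14.0
97 59 [ 20.7  -0.6 102.6] x 13.0 26.0 y -23.0 14.0
109 49 [ 14.8  -0.8 115. ] x 6.0 19.0 y -21.0 14.0
121 59 [  9.3  -1.9 127.4] x 1.0 15.0 y -22.0 14.0
133 42 [  5.   -0.5 139.3] x 1.0 11.0 y -20.0 13.0
145 1 [  2.6   9.2 148.7] x 3.0 3.0 y 9.0 9.0
```

View pics/c3.png

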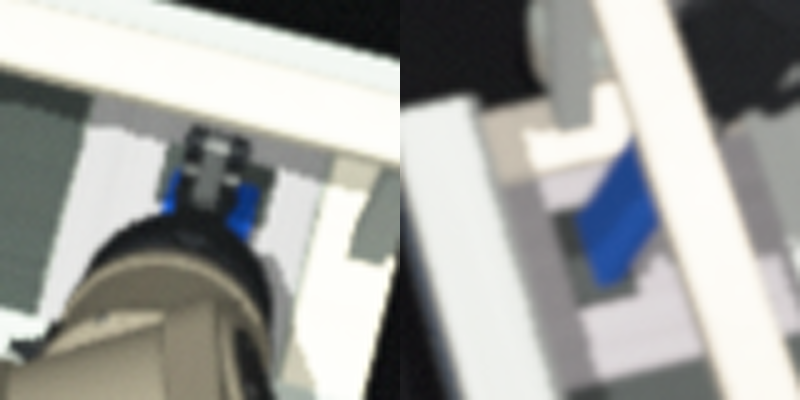

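```bash
python3 - <<'E'
from h import *
def pr(n,X):
    m=optics.camera_model(n); return cv2.projectPoints(np.array([X],float),cv2.Rodrigues(m["R"])[0],m["t"],K(m),m["D"])[0].ravel().round(1)
print("s1 mid fingers expect ~(332,199)",pr("scene",[.5289,-.0321,.2377]))
T0=monitor.get_obs()["tcp_pos"]; print("top tcp",pr("top",T0),"grasp",pr("top",T0-T[:,2]*.019),"scene",pr("scene",T0))
z=np.load("top3.npz");X=cloud("top",z["d"]);Xw=(X-O)@W*1000
for v in range(214,236,3): print(v,[tuple(Xw[v,u].round().astype(int)) for u in range(334,352,4)],[tuple(z["p"][v,u]//1) for u in (342,)])
E
```

```text
s1 mid fingers expect ~(332,199) [317.7 213.6]
top tcp [340.7 231.2] grasp [340.1 233.2] scene [294.8 250.3]
214 [(np.int64(50), np.int64(17), np.int64(86)), (np.int64(52), np.int64(8), np.int64(86)), (np.int64(2), np.int64(-4), np.int64(312)), (np.int64(4), np.int64(-11), np.int64(315)), (np.int64(4), np.int64(-18), np.int64(321))] [(np.uint8(157), np.uint8(156), np.uint8(144))]
217 [(np.int64(44), np.int64(16), np.int64(83)), (np.int64(7), np.int64(3), np.int64(256)), (np.int64(8), np.int64(-5), np.int64(262)), (np.int64(11), np.int64(-12), np.int64(258)), (np.int64(53), np.int64(-20), np.int64(85))] [(np.uint8(109), np.uint8(113), np.uint8(110))]
220 [(np.int64(36), np.int64(14), np.int64(88)), (np.int64(0), np.int64(2), np.int64(262)), (np.int64(2), np.int64(-6), np.int64(264)), (np.int64(4), np.int64(-14), np.int64(263)), (np.int64(7), np.int64(-21), np.int64(259))] [(np.uint8(122), np.uint8(127), np.uint8(124))]
223 [(np.int64(29), np.int64(12), np.int64(91)), (np.int64(-2), np.int64(0), np.int64(244)), (np.int64(-3), np.int64(-7), np.int64(259)), (np.int64(-1), np.int64(-15), 
[... 527 characters left out ...]
), (np.int64(-7), np.int64(-18), np.int64(231)), (np.int64(21), np.int64(-27), np.int64(107))] [(np.uint8(87), np.uint8(92), np.uint8(90))]
232 [(np.int64(-30), np.int64(3), np.int64(287)), (np.int64(-27), np.int64(-5), np.int64(284)), (np.int64(-24), np.int64(-12), np.int64(276)), (np.int64(-10), np.int64(-20), np.int64(218)), (np.int64(10), np.int64(-28), np.int64(131))] [(np.uint8(39), np.uint8(42), np.uint8(41))]
235 [(np.int64(-40), np.int64(1), np.int64(309)), (np.int64(-37), np.int64(-6), np.int64(304)), (np.int64(-34), np.int64(-14), np.int64(297)), (np.int64(-4), np.int64(-21), np.int64(153)), (np.int64(-2), np.int64(-30), np.int64(154))] [(np.uint8(27), np.uint8(31), np.uint8(32))]
```

```bash
python3 - <<'E'
from h import *
# gripper finger pts in scene views, compared with commanded tool line (tool coords: x,y,z mm rel. TCP)
for i,tcp in((1,[.5289,-.0321,.2377]),(3,[.5784,-.0442,.1207])):
  for n in("scene","top"):
    z0=np.load(n+"0.npz"); z=np.load(f"{n}{i}.npz"); X=cloud(n,z["d"])
    m=(z["d"]>0)&((z0["d"]-z["d"]>.03)|(z0["d"]==0))&(X[...,2]>.1)&(X[...,0]>.3)
    Q=(X[m]-tcp)@T*1000
    print(n,i,len(Q),"nearest-tip pts (tool frame):")
    k=np.argsort(-Q[:,2])[:400]; print(Q[k[5::50]].round().tolist())
    print("world low pts",(X[m][np.argsort(X[m][:,2])[5:200:30]]).round(3).tolist())
E
```

```text
scene 1 10739 nearest-tip pts (tool frame):
[[-843.0, 111.0, 192.0], [-65.0, 20.0, 104.0], [5.0, 33.0, -46.0], [9.0, -36.0, -52.0], [12.0, 30.0, -58.0], [11.0, 27.0, -63.0], [7.0, 36.0, -70.0], [7.0, 32.0, -75.0]]
world low pts [[0.649, -0.106, 0.103], [0.671, 0.165, 0.118], [0.705, -0.896, 0.248], [0.489, -0.021, 0.27], [0.483, -0.03, 0.276], [0.484, -0.013, 0.283], [0.481, -0.012, 0.288]]
top 1 9391 nearest-tip pts (tool frame):
[[206.0, 73.0, 162.0], [-5.0, 32.0, -89.0], [-13.0, 28.0, -110.0], [-10.0, 52.0, -132.0], [-9.0, 57.0, -140.0], [5.0, 66.0, -142.0], [-4.0, 44.0, -145.0], [5.0, 41.0, -154.0]]
world low pts [[0.524, 0.082, 0.104], [0.526, -0.039, 0.322], [0.522, -0.024, 0.334], [0.507, -0.041, 0.346], [0.498, -0.039, 0.358], [0.518, -0.04, 0.379], [0.501, -0.026, 0.386]]
scene 3 11954 nearest-tip pts (tool frame):
[[-812.0, 262.0, 89.0], [254.0, -79.0, -19.0], [10.0, -6.0, -83.0], [12.0, 6.0, -92.0], [2.0, 14.0, -99.0], [7.0, -35.0, -106.0], [19.0, 10.0, -110.0], [15.0, -47.0, -116.0]]
world low pts [[0.649, -0.106, 0.103], [0.588, 0.166, 0.116], [0.549, -0.025, 0.183], [0.507, -0.012, 0.191], [0.515, -0.016, 0.195], [0.512, -0.017, 0.199], [0.548, -0.039, 0.202]]
top 3 9059 nearest-tip pts (tool frame):
[[230.0, 69.0, 42.0], [-11.0, 41.0, -121.0], [-1.0, 59.0, -127.0], [-4.0, 50.0, -132.0], [-4.0, 37.0, -148.0], [2.0, 37.0, -171.0], [243.0, 91.0, -180.0], [10.0, 35.0, -188.0]]
world low pts [[0.676, 0.0, 0.102], [0.562, -0.051, 0.231], [0.567, -0.034, 0.252], [0.58, -0.043, 0.259], [0.576, -0.047, 0.261], [0.579, -0.037, 0.263], [0.559, -0.041, 0.266]]
```

The depth points put the fingertips about 45 mm short of the reported TCP along the tool axis, which explains the empty grasp. I'll back off and measure this with the fingers shut and then open.

```bash
cat > tip.py <<'E'
from h import *
import sys
o=monitor.get_obs(); R=Ro.from_rotvec(o["orientation"]).as_matrix()
z0=np.load("scene0.npz"); p,d=optics.grab_frame("scene"); X=cloud("scene",d); Q=(X-o["tcp_pos"])@R*1000
m=(d>0)&(abs(z0["d"]-d)>.03)&(abs(Q[...,0])<30)&(abs(Q[...,1])<70)&(Q[...,2]<60)&(Q[...,2]>-150)
q=Q[m]; k=np.argsort(-q[:,2]); print(round(o["grip_width"],4),"tips",q[k[:40:5]].round().tolist())
for s in(-1,1):
    a=q[(q[:,1]*s>0)]; a=a[a[:,2]>a[:,2].max()-25]; print(s,"y",a[:,1].min(),a[:,1].max(),"x",a[:,0].min(),a[:,0].max(),"zmax",np.sort(a[:,2])[-3])
v,u=np.where(m); print("px",u.min(),u.max(),v.max())
cv2.imwrite(sys.argv[1],cv2.resize(p[150:270,270:390,::-1],(560,560),interpolation=cv2.INTER_CUBIC))
E
python3 -m crank '[[[0,0,-2],[0,0,0]],[[0,0,-2.5],[0,0,0]],[[0,0,-2.5],[0,0,0]],[[0,0,-2],[0,0,0]],[[0,0,-2],[0,0,0]]]' >/dev/null
python3 -m crank '[[[0,0,0],[0,0,0]],[[0,0,0],[0,0,0]]]' >/dev/null
python3 tip.py pics/t1.png
python3 -m crank '[[[0,0,0],[0,0,0]],[[0,0,0],[0,0,0]],[[0,0,0],[0,0,0]],[[0,0,0],[0,0,0]]]' 4.5
python3 tip.py pics/t2.png
```

```text
-0.0001 tips [[8.0, 6.0, -39.0], [12.0, 2.0, -41.0], [11.0, 2.0, -43.0], [10.0, 8.0, -44.0], [-1.0, 9.0, -47.0], [8.0, -13.0, -47.0], [12.0, 0.0, -48.0], [-2.0, 13.0, -49.0]]
-1 y -15.86463555181112 -0.337948040106878 x 6.777770903026314 16.29851423163912 zmax -41.742478929770165
1 y 0.15987855140463608 15.879707316359987 x -5.50086139780004 15.055888337695384 zmax -40.9078891510575
px 314 371 212
clock: 6.75
tcp_pos: [0.5331, -0.0331, 0.22]
orientation: [2.186, 1.705, 0.378]
contact_force: [0.4, 0.5, 0.1]
grip_width: 0.0452
gripper_force: 0.0
0.0452 tips [[5.0, -26.0, -38.0], [10.0, -28.0, -41.0], [0.0, -23.0, -42.0], [7.0, -23.0, -44.0], [11.0, 29.0, -45.0], [13.0, -29.0, -45.0], [-2.0, -25.0, -46.0], [8.0, 33.0, -46.0]]
-1 y -36.46007878305592 -19.289100917956095 x -10.864375236542985 16.18172552563956 zmax -40.64100242287276
1 y 20.643444594074477 36.51237194927053 x -5.678693259872251 16.674153604324736 zmax -41.55373092866052
px 310 376 211
```

View pics/t1.png

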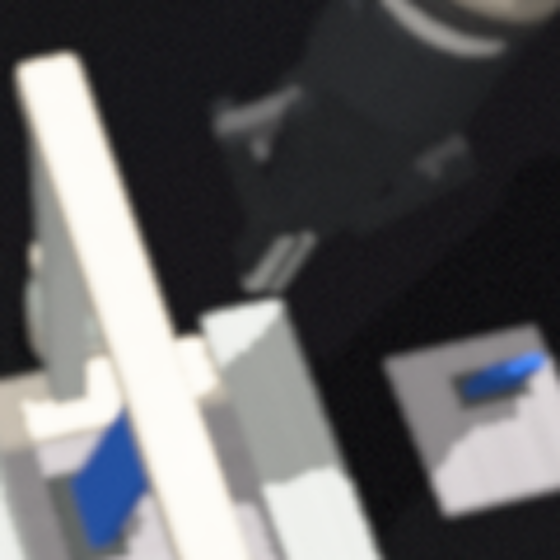

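Closed fingertips end at (258,285); they are about 40 mm short of the reported TCP, with no sideways offset. I'll correct by 40 mm along tool z and go in again.

```bash
python3 -m crank '[[[0,0,2.5],[0,0,0]],[[0,0,2.5],[0,0,0]],[[0,0,2.5],[0,0,0]],[[0,0,2],[0,0,0]],[[0,0,1.5],[0,0,0]]]' >/dev/null
python3 -m crank '[[[0,0,1],[0,0,0]],[[0,0,1],[0,0,0]],[[0,0,1],[0,0,0]],[[0,0,0.8],[0,0,0]],[[0,0,0],[0,0,0]]]'
python3 -c "
from h import *
rel(tgt(-40))"
```

```text
clock: 7.8
tcp_pos: [0.594, -0.0483, 0.0855]
orientation: [2.186, 1.706, 0.378]
contact_force: [-1.3, -0.7, 0.6]
grip_width: 0.0449
gripper_force: 0.0
t 7.8 F [-1.3 -0.7  0.6] w 0.0449 gf 0.0
tcp [ 0.594  -0.0483  0.0855] warmer mm [24.  -7.8 85.5]
shift cm [-0.02  0.07  0.07] turn [ 0.    -0.001  0.002]
```

```bash
python3 -m crank '[[[0,0,0],[0,0,0]],[[0,0,0],[0,0,0]],[[0,0,0],[0,0,0]],[[0,0,0],[0,0,0]],[[0,0,0],[0,0,0]]]' 0 60
python3 -m crank '[[[0,0,0],[0,0,0]],[[0,0,0],[0,0,0]]]'
```

```text
clock: 8.3
tcp_pos: [0.5949, -0.0482, 0.0872]
orientation: [2.185, 1.704, 0.382]
contact_force: [-0.1, -1.1, 6.8]
grip_width: 0.0094
gripper_force: 62.1
clock: 8.5
tcp_pos: [0.5949, -0.0481, 0.0872]
orientation: [2.185, 1.704, 0.382]
contact_force: [0.4, -0.5, 6.5]
grip_width: 0.0091
gripper_force: 62.1
```

```bash
python3 -m crank '[[[0,0.1,-0.22],[0,0,0]],[[0,0.1,-0.22],[0,0,0]],[[0,0.1,-0.22],[0,0,0]],[[0,0,0],[0,0,0]],[[0,0,0],[0,0,0]]]'
python3 -m crank '[[[0,0.1,-0.2],[0,0,0]],[[0,0.05,-0.11],[0,0,0]],[[0,0,0],[0,0,0]],[[0,0,0],[0,0,0]]]'
```

```text
clock: 9.0
tcp_pos: [0.5935, -0.0481, 0.0932]
orientation: [2.186, 1.706, 0.378]
contact_force: [0.1, -0.1, -6.4]
grip_width: 0.0089
gripper_force: 60.8
clock: 9.4
tcp_pos: [0.594, -0.0481, 0.097]
orientation: [2.186, 1.705, 0.379]
contact_force: [-0.2, 0.0, -5.9]
grip_width: 0.009
gripper_force: 60.7
```

```bash
python3 -m crank '[[[0,0.1,-0.08],[0,0,0]],[[0.5,0,0],[0,0,0]],[[1,0,0],[0,0,0]],[[1,0,0],[0,0,0]],[[0,0,0],[0,0,0]]]'
python3 -m crank '[[[1,0,0],[0,0,0]],[[1,0,0],[0,0,0]],[[1,0,0],[0,0,0]],[[0.5,0,0],[0,0,0]],[[0,0,0],[0,0,0]]]'
python3 -c "
from h import *
rel(tgt(-40,dz=11,dy=60))"
```

```text
clock: 9.9
tcp_pos: [0.6015, -0.0217, 0.0983]
orientation: [2.183, 1.708, 0.382]
contact_force: [0.7, 0.2, -6.4]
grip_width: 0.0094
gripper_force: 60.7
clock: 10.4
tcp_pos: [0.6095, 0.0113, 0.0982]
orientation: [2.184, 1.707, 0.38]
contact_force: [0.4, -0.3, -5.5]
grip_width: 0.0092
gripper_force: 60.7
t 10.4 F [ 0.4 -0.3 -5.5] w 0.0092 gf 60.7
tcp [0.6095 0.0113 0.0982] warmer mm [24.5 53.8 98.2]
shift cm [-0.18 -0.05  0.2 ] turn [ 0.001 -0.002  0.004]
```

```bash
python3 -m crank '[[[0.8,0,0],[0,0,0]],[[0.8,0,0],[0,0,0]],[[0.8,0,0],[0,0,0]],[[0.4,0,0],[0,0,0]],[[0,0,0],[0,0,0]]]'
python3 -m crank '[[[0.3,0,0],[0,0,0]],[[0,0,0],[0,0,0]]]'
python3 -m crank '[[[0.3,0,0],[0,0,0]],[[0,0,0],[0,0,0]]]'
python3 -m crank '[[[0.3,0,0],[0,0,0]],[[0,0,0],[0,0,0]]]'
python3 -c "
from h import *
rel(tgt(-40,dz=11,dy=100))"
```

```text
clock: 10.9
tcp_pos: [0.6163, 0.0384, 0.0982]
orientation: [2.184, 1.707, 0.38]
contact_force: [-0.6, -0.3, -6.1]
grip_width: 0.0093
gripper_force: 60.6
clock: 11.1
tcp_pos: [0.6167, 0.0402, 0.0982]
orientation: [2.185, 1.705, 0.38]
contact_force: [-0.3, 0.8, -5.8]
grip_width: 0.0094
gripper_force: 60.6
clock: 11.3
tcp_pos: [0.6176, 0.0432, 0.0982]
orientation: [2.185, 1.705, 0.38]
contact_force: [0.1, 0.5, -5.2]
grip_width: 0.0092
gripper_force: 60.6
clock: 11.5
tcp_pos: [0.6183, 0.0463, 0.0982]
orientation: [2.185, 1.706, 0.38]
contact_force: [-0.3, 0.1, -5.3]
grip_width: 0.0095
gripper_force: 60.6
t 11.5 F [-0.3  0.1 -5.3] w 0.0095 gf 60.6
tcp [0.6183 0.0463 0.0982] warmer mm [24.4 89.9 98.2]
shift cm [ 0.21 -0.04  0.21] turn [ 0.001 -0.002  0.002]
```

```bash
for i in 1; do :; done
python3 -m crank '[[[0.2,0,0],[0,0,0]],[[0,0,0],[0,0,0]]]' | grep -E "tcp|contact"
python3 -m crank '[[[0.2,0,0],[0,0,0]],[[0,0,0],[0,0,0]]]'| grep -E "tcp|contact"
python3 -m crank '[[[0.2,0,0],[0,0,0]],[[0,0,0],[0,0,0]]]'| grep -E "tcp|contact"
python3 -m crank '[[[0.2,0,0],[0,0,0]],[[0,0,0],[0,0,0]]]'| grep -E "tcp|contact"
```

```text
tcp_pos: [0.6188, 0.0481, 0.0982]
contact_force: [-0.4, -0.9, -6.2]
tcp_pos: [0.6193, 0.0501, 0.0982]
contact_force: [0.1, -0.3, -5.3]
tcp_pos: [0.6197, 0.052, 0.0982]
contact_force: [0.4, 0.1, -5.8]
tcp_pos: [0.6202, 0.054, 0.0982]
contact_force: [-0.1, -0.3, -5.1]
```

Travel is about 105.6 mm with no contact yet.

```bash
python3 -m crank '[[[0.2,0,0],[0,0,0]],[[0,0,0],[0,0,0]]]' | grep -E "tcp|contact"
python3 -m crank '[[[0.2,0,0],[0,0,0]],[[0,0,0],[0,0,0]]]'| grep -E "tcp|contact"
python3 -m crank '[[[0.2,0,0],[0,0,0]],[[0,0,0],[0,0,0]]]'| grep -E "tcp|contact"
python3 -m crank '[[[0.2,0,0],[0,0,0]],[[0,0,0],[0,0,0]]]'| grep -E "tcp|contact"
```

```text
tcp_pos: [0.6207, 0.056, 0.0982]
contact_force: [0.3, 0.2, -5.9]
tcp_pos: [0.6212, 0.0579, 0.0982]
contact_force: [0.6, -0.0, -6.9]
tcp_pos: [0.6217, 0.0598, 0.0982]
contact_force: [-0.6, -0.5, -5.8]
tcp_pos: [0.6221, 0.0618, 0.0982]
contact_force: [0.6, -0.8, -6.5]
```

```bash
python3 -m crank '[[[0.2,0,0],[0,0,0]],[[0,0,0],[0,0,0]]]' | grep -E "tcp|contact"
python3 -m crank '[[[0.2,0,0],[0,0,0]],[[0,0,0],[0,0,0]]]'| grep -E "tcp|contact"
python3 -m crank '[[[0.2,0,0],[0,0,0]],[[0,0,0],[0,0,0]]]'| grep -E "tcp|contact"
```

```text
tcp_pos: [0.6226, 0.0637, 0.0982]
contact_force: [0.9, -0.7, -6.5]
tcp_pos: [0.623, 0.0654, 0.0982]
contact_force: [0.1, -0.6, -6.6]
tcp_pos: [0.6235, 0.0674, 0.0981]
contact_force: [-0.5, -0.2, -6.0]
```

```bash
python3 -m crank '[[[0.2,0,0],[0,0,0]],[[0,0,0],[0,0,0]]]' | grep -E "tcp|contact"
python3 -m crank '[[[0.2,0,0],[0,0,0]],[[0,0,0],[0,0,0]]]'| grep -E "tcp|contact"
python3 -m crank '[[[0.2,0,0],[0,0,0]],[[0,0,0],[0,0,0]]]'| grep -E "tcp|contact"
```

```text
tcp_pos: [0.624, 0.0694, 0.0981]
contact_force: [-0.4, -0.9, -7.0]
tcp_pos: [0.6245, 0.0714, 0.0981]
contact_force: [-0.0, -0.2, -6.2]
tcp_pos: [0.6248, 0.0725, 0.0981]
contact_force: [-1.0, -1.4, -5.1]
```

```bash
python3 -m crank '[[[0.1,0,0],[0,0,0]],[[0,0,0],[0,0,0]]]' | grep -E "tcp|contact|orient"
python3 -m crank '[[[0.1,0,0],[0,0,0]],[[0,0,0],[0,0,0]]]'| grep -E "tcp|contact|orient"
```

```text
tcp_pos: [0.6249, 0.0727, 0.0981]
orientation: [2.186, 1.704, 0.377]
contact_force: [-1.9, -4.1, -3.3]
tcp_pos: [0.6249, 0.0729, 0.098]
orientation: [2.187, 1.703, 0.376]
contact_force: [-2.0, -6.0, -2.6]
```

```bash
python3 -m crank '[[[0.2,0,0],[0,0,0]],[[0,0,0],[0,0,0]]]'| grep -E "tcp|contact|orient"
python3 -c "
from h import *
rel(tgt(-40,dz=8,dy=125))"
```

```text
tcp_pos: [0.6249, 0.0732, 0.0978]
orientation: [2.188, 1.701, 0.373]
contact_force: [-2.7, -9.9, -2.5]
t 14.9 F [-2.7 -9.9 -2.5] w 0.0091 gf 61.4
tcp [0.6249 0.0732 0.0978] warmer mm [ 24.2 117.5  97.8]
shift cm [-0.05 -0.13  0.46] turn [-0.     0.004 -0.   ]
```

```bash
python3 -m crank '[[[-0.25,0,0],[0,0,0]],[[0,0,0],[0,0,0]]]'| grep -E "tcp|contact|orient"
python3 -m crank '[[[0,-0.06,0.14],[0,0,0]],[[0,0,0],[0,0,0]]]'| grep -E "tcp|contact|orient"
python3 -m crank '[[[0,-0.06,0.14],[0,0,0]],[[0,0,0],[0,0,0]]]'| grep -E "tcp|contact|orient"
```

```text
tcp_pos: [0.6248, 0.073, 0.0979]
orientation: [2.186, 1.704, 0.377]
contact_force: [-0.6, -6.3, -5.6]
tcp_pos: [0.6249, 0.0729, 0.0964]
orientation: [2.186, 1.704, 0.377]
contact_force: [-0.9, -6.6, -4.0]
tcp_pos: [0.6251, 0.0728, 0.0954]
orientation: [2.187, 1.703, 0.377]
contact_force: [-4.9, -7.4, 1.0]
```

```bash
python3 -m crank '[[[-0.07,-0.02,0.05],[0,0,0]],[[0,0,0],[0,0,0]]]'| grep -E "tcp|contact|orient"
python3 -m crank '[[[0,0,0],[0,0,0]],[[0,0,0],[0,0,0]],[[0,0,0],[0,0,0]],[[0,0,0],[0,0,0]]]' 4
python3 -c "
from h import *
rel(tgt(-40,dz=8,dy=125))"
```

```text
tcp_pos: [0.6251, 0.0726, 0.0952]
orientation: [2.187, 1.703, 0.379]
contact_force: [-6.4, -5.8, 5.5]
clock: 16.1
tcp_pos: [0.626, 0.0747, 0.0951]
orientation: [2.185, 1.706, 0.382]
contact_force: [0.6, 0.4, 0.5]
grip_width: 0.0397
gripper_force: 0.0
t 16.1 F [0.6 0.4 0.5] w 0.0397 gf 0.0
tcp [0.626  0.0747 0.0951] warmer mm [ 24.9 119.3  95.1]
shift cm [-0.23 -0.08  0.18] turn [ 0.002 -0.003  0.002]
```

```bash
python3 -m crank '[[[0,0,-1],[0,0,0]],[[0,0,-2],[0,0,0]],[[0,0,-2.5],[0,0,0]],[[0,0,-3],[0,0,0]],[[0,0,-3],[0,0,0]]]'| grep -E "tcp|contact"
python3 -m crank '[[[0,0,-3],[0,0,0]],[[0,-3,-3],[0,0,0]],[[0,-3,-3],[0,0,0]],[[0,-3,0],[0,0,0]],[[0,0,0],[0,0,0]]]'| grep -E "tcp|contact"
python3 - <<'E'
from h import *
for n in("top","scene"):
    p,d=optics.grab_frame(n); X=(cloud(n,d)-O)@W*1000
    m=blue(p)&(X[...,0]>-30)&(X[...,0]<45)&(X[...,1]>60)&(X[...,1]<146)&(d>0); Q=X[m]
    for lo in range(90,170,12):
        q=Q[(Q[:,2]>=lo)&(Q[:,2]<lo+12)]
        if len(q): print(n,lo,len(q),q.mean(0).round(1),"y",q[:,1].min().round(),q[:,1].max().round())
    pl=(abs(X[...,0]+30)<15)&(X[...,1]>75)&(X[...,1]<145)&(d>0); q=X[pl&(X[...,2]<110)]
    if len(q)>20: print("plate z fit (x,y slope)",len(q),np.median(q[:,2]),np.polyfit(q[:,1],q[:,2],1))
    c=p[160:280,210:430] if n=="top" else p[200:390,230:400]
    cv2.imwrite(f"pics/{n}9.png",cv2.resize(c[:,:,::-1],None,fx=3.0,fy=3.0,interpolation=cv2.INTER_CUBIC))
E
```

```text
tcp_pos: [0.5773, 0.0855, 0.2]
contact_force: [0.1, 0.6, 0.3]
tcp_pos: [0.4588, 0.1154, 0.2414]
contact_force: [0.6, -0.6, 0.6]
top 90 12 [ 27.1 115.9  98.5] y 99.0 139.0
top 102 24 [ 23.5 113.2 108.5] y 94.0 133.0
top 114 29 [ 17.8 112.9 119.8] y 95.0 134.0
top 126 23 [ 12.3 114.4 132.1] y 95.0 131.0
top 138 25 [  6.9 111.2 143.9] y 94.0 132.0
top 150 79 [ -3.2 113.8 158.4] y 94.0 132.0
top 162 17 [ -4.3 114.4 163.2] y 97.0 133.0
plate z fit (x,y slope) 396 93.02112253270636 [1.93211357e-03 9.28436191e+01]
scene 90 13 [ 24.  118.  100.1] y 100.0 136.0
scene 102 61 [ 22.1 122.3 107.8] y 101.0 139.0
scene 114 59 [ 16.7 120.9 119.6] y 103.0 139.0
scene 126 64 [ 11.4 121.2 131.6] y 99.0 140.0
scene 138 62 [  5.9 121.  144. ] y 99.0 139.0
scene 150 6 [  3.3 124.4 151.8] y 113.0 136.0
plate z fit (x,y slope) 27 94.30982891311515 [-1.63670270e-03  9.43149405e+01]
```

View pics/scene9.png

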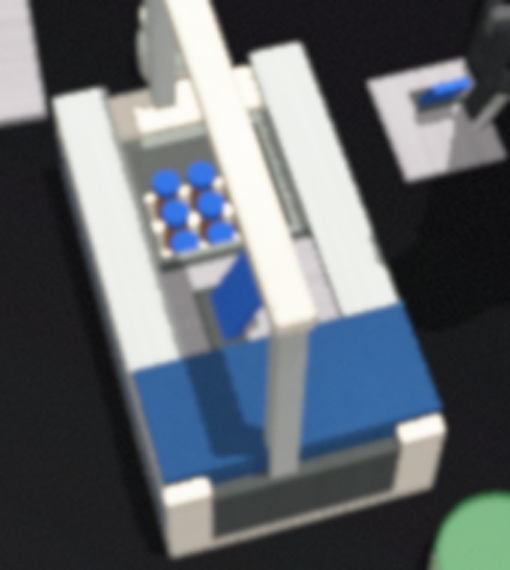

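The picture shows the well uncovered with its vials at (190,205), and the hatch flat with its leading part under the cover and the grip at (235,300). Plate top measures 93–94 mm with no slope. The grip has moved about 123–125 mm, well within the plunger's 8 mm range.

```bash
python3 -c "
from bench import r
print(r.hand_in())"
```

```text
the job is handed in; nothing more can be done
None
```

The hatch was slid about 125 mm, pressed home against the stop with about 10 N, and left lying flat on the channel floor within the plunger's reach, with the well uncovered; the job is handed in at about 17 s and no result came back.

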